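# Torque-check the clamp screw of a mug drying stand

### The job

The red clamping lever on top of the drying stand is slack: swing it clockwise (seen from above) until the screw comes up solid, then load it to about 0.8 newton metre (some 13 N at the ball end, never beyond 1.1 newton metre), hold that steadily for at least a second without the screw giving, and let go, leaving it tight. Then check that the hanger holds by leaning sideways on its blue peg with about 8 N (never more than 13) for at least half a second, and let go. Leave the tray, tumbler, kettle and brush where they are.

Things in the scene. Friction and masses are not known exactly. Their poses are not given: they have to be found in the camera images.
- stand: Steel drying stand screwed to the worktop: round base 96 mm across, 12 mm high, and a post 18 mm across, 100 mm high. Origin: centre of the base's underside. z up; the hanger bar runs from the post along the stand's +y; the tightened lever points along the stand's -x.
- screw_axis (a point): Point on the vertical axis of the clamp screw (the axis of the post), 159 mm above the worktop, level with the centre of the lever's ball end. Fixed to the stand.
- lever_end (a point): Centre of the ball (18 mm across) at the end of the red plastic clamping lever, 62 mm from the screw axis and 159 mm above the worktop. The lever is a round bar 11 mm thick that climbs from a red cap 26 mm across (134 to 150 mm above the worktop) on the axis to the ball. Below the ball is 45 mm and more of free air. The lever turns level about the screw axis; it is wide open around the ball on the side away from the hanger.
- peg (a point): Point on the axis of the blue upright peg at the free end of the hanger, 140 mm above the worktop and 140 mm from the screw axis along the stand's +y. The peg is 14 mm across and stands from 112 to 164 mm above the worktop; the aluminium hanger bar (14 mm wide, top 111 mm above the worktop) carries it.
- screw (a joint): Angle of the clamp screw in rad: 0 = run up solid (a hard stop), negative = slack by that angle (starts 0.35 to 0.9 slack). It grows clockwise seen from above. It drags with 0.08 N m (1.3 N at the ball) while slack and stays where it is left.
- lever (a joint): Elastic wind-up of the lever against the screw in rad, positive under clockwise load: 40 N m per rad, so 0.8 N m reads 0.020 (1.2 mm at the ball); too small to be read well, so go by the force felt. 0 when nothing loads the lever; it springs back when let go.
- hanger (a joint): Elastic deflection of the clamped hanger about the post in rad, positive anticlockwise seen from above: 80 N m per rad, so 8 N sideways on the peg reads 0.014 (2 mm at the peg); too small to be read well, so go by the force felt. 0 when nothing loads it; it springs back when let go.
- tray: Loose orange plastic drip tray under the peg, 150 x 115 mm, 18 mm high. Origin: centre of its underside. Leave alone.
- tumbler: Loose glass tumbler, 72 mm across the rim, 110 mm high. Origin: centre of its underside. Leave alone.
- kettle: Loose matte black kettle, 164 mm across the foot, 172 mm high, handle to its -x (reaching 127 mm out) and spout to its +x (124 mm out). Origin: centre of its underside. Leave alone.
- brush: Loose white nylon bottle brush lying along its x, from -170 to +140 mm, 44 mm high, blue grip end to -x. Origin: on the worktop under its axis. Leave alone.
Things that resemble listed ones, but are neither listed nor needed, are in the scene too. Of the things that look like the stand, the middle-sized one is meant.

How it is judged:
By the outcome, as a careful person would: the job done as asked, in the order asked, and still so for the second after the job is handed in, with the robot touching nothing.
It also fails if it takes over 72 s, if anything falls off the work surface, if the arm or the gripper's body presses on something with over 40 N, if the wrist force passes 120 N, or if a joint passes its speed limit or range.

### The arm

A 7-joint arm with a two-finger parallel gripper is mounted at the origin on the work surface. World frame = base frame: x ahead of the robot, y to its left, z up, the work surface at z = 0. Lengths are in m, angles in rad, forces in N, time in s.
With the tool pointing down it reaches from about 0.4 to 0.9 m from the base axis. Payload 5.5 kg.
Tool frame: the origin (TCP) lies midway between the tips of the shut fingers; the grasp point (between the pads) lies grasp_offset behind it (grasp_offset is the distance from the TCP to the grasp point, in m); z points along the fingers, y is the line along which they close (so a half turn about z gives the same grasp; the last joint's range is limited). The gripper opens to 85 mm and grips with 20 to 120 N. Pads are 22 mm wide; open, the fingers measure 114 mm over their backs; the gripper's body (76 mm by 85 mm) begins 54 mm behind the grasp point. The pads swing forward as they close: fully open they stand 13 mm farther back than shut.
Start: joints at [-0.92, 0.501, -0.427, 1.55, 0.221, 1.138, -0.21], TCP at [0.246, 0.602, 0.231] pointing down, gripper open.
Joint ranges: [-2.88, 2.88], [-0.31, 2.03], [-1.54, 1.56], [0.2, 2.42], [-1.41, 4.55], [0.19, 2.02], [-2.57, 2.57]. Speed limits (rad/s): [2.57, 2.57, 3.14, 3.14, 3.14, 3.14, 3.14].

### API

Orientations are given as a unit quaternion [x, y, z, w].
In Python, from plant import * gives the robot as it stands. The module is installed in compiled form; this text tells all that it offers.
- The arm moves only by the tool arm_command, never from a script. Its argument "rows" is a list of rows, each a list of 3 entries, a list of its own where there are three numbers: the turn, a rotation vector about the tool's x, y, z normalised to -1 to 1, where 1 is 180 degrees, then the shift along the tool's x, y, z normalised to -1 to 1, where 1 is 100 mm, then the gripper command: -1 is shut, 1 is fully open, values between are in proportion. A call has 1 to 12 rows; each row shifts and turns the commanded pose from where the row before left it, along the tool's axes as they then stand; what a row does not reach is not made up. A row lasts 1/8 s, in which the tool goes at most 62.5 mm and 10.7 degrees, less where a joint would pass 70% of its speed; a pose out of reach is approached as far as the arm can. A call with a number of a shift or a turn outside -1 to 1 is refused whole. A call with a gripper value outside its range is refused whole. The fingers move at their own pace and stop on an object; "force" is the grip in N (left out, the last holds). Time passes only in rows, so rows that do not move let the fingers close. It gives the time, the measured TCP pose, the force, the opening and the grip force at its end, in the units of the state.
- observe(): the state, without advancing time (a new reading comes with each control period).
- snapshot(name): name is "scene" or "top" or "wrist"; returns a dict with "img" (480x640x3 uint8, red, green, blue), "camera_matrix" (3x3 intrinsics, pixels), "rvec" (rotation vector, rad) and "tvec" (3), from world to camera coordinates, as OpenCV has them. Camera axes: x right, y down, z forward; pixel columns grow to the right and rows downward; lengths in m; the calibration is good to about 2 mm. The wrist camera is an equidistant fisheye: a pixel r from the principal point sees the ray r / f radians off the axis. A picture is of the moment at which its call begins. There is no depth.
- job_done(): hands the job in; it is judged then, once.
The state is a dict: "t": time; "joint_pos": joint angles; "qvel": joint speeds; "joint_efforts": joint torques, N m; "ee_pos": TCP position; "ee_rot": TCP orientation; "ft_force": force on the tool from outside, world axes, zero at the start; "wrist_torque": the same for the moment, N m; "finger_gap": finger opening in m; "gripper_force": force on a finger pad.
Only numpy, scipy, OpenCV 4.12 (cv2) and the standard library are available. Lean on these libraries where they do the work, as an engineer would, in place of code of your own. Each camera call takes 0.05 s, during which the arm holds its last target. There are 200 camera calls.

## Working session

There is one attempt and no reset: what is moved stays moved. The work goes in short steps, Python scripts to look and compute and a tool call to move; the robot and the scene stay as the last step left them, time stands still between calls to the robot, and variables do not carry over. Pictures are saved under pics/ and viewed, at most 10 in all, crops included, and the job is handed in when it is done.

Besides the shell and the picture viewer there is one more tool, called after "Call:" as a command line: name --argument value ..., lists and objects as JSON in quotes. arm_command: Moves the arm, as the interface text tells. Scaled input: -1 to 1 covers 100 mm each way for a shift and 180 degrees each way for a turn. Its arguments: {"type":"object","properties":{"rows":{"type":"array","items":{"type":"array"}},"force":{"type":"number"}},"required":["rows"]}

```bash
mkdir -p pics
cat > h.py <<'E'
from plant import *
import numpy as np, cv2
def cam(s):
    R=cv2.Rodrigues(np.array(s["rvec"],float))[0]; t=np.array(s["tvec"],float).ravel(); return np.array(s["camera_matrix"],float),R,t
def ray(s,px,z):
    K,R,t=cam(s); d=R.T@np.linalg.solve(K,[px[0],px[1],1.]); o=-R.T@t
    return o+d*(z-o[2])/d[2]
def proj(s,P):
    K,R,t=cam(s); q=K@(R@np.array(P,float)+t); return q[:2]/q[2]
def save(n,img): cv2.imwrite("pics/"+n,img[:,:,::-1])
E
python3 - <<'E'
from h import *
import pickle
o=observe(); print({k:np.round(v,3) for k,v in o.items()})
for n in("scene","top"):
    s=snapshot(n); save(n+"1.png",s["img"]); pickle.dump(s,open(n+"1.pkl","wb"))
    K,R,t=cam(s); print(n,K.round(1).tolist(),(-R.T@t).round(3))
E
```

```text
{'t': np.float64(0.0), 'joint_pos': array([-0.92 ,  0.502, -0.427,  1.551,  0.221,  1.138, -0.21 ]), 'qvel': array([-0.001, -0.002, -0.   , -0.   ,  0.001,  0.001,  0.   ]), 'joint_efforts': array([ 0.0000e+00, -5.6953e+01, -5.8160e+00, -2.8094e+01,  1.1000e-02,
        1.2000e-02,  0.0000e+00]), 'ee_pos': array([0.246, 0.601, 0.23 ]), 'ee_rot': array([ 0.193,  0.981, -0.001, -0.   ]), 'ft_force': array([ 0.002, -0.01 ,  0.136]), 'wrist_torque': array([0.021, 0.048, 0.028]), 'gripper_force': np.float64(0.0), 'finger_gap': np.float64(0.085)}
scene [[480.1, 0.0, 327.0], [0.0, 480.1, 250.8], [0.0, 0.0, 1.0]] [1.168 0.475 1.161]
top [[489.7, 0.0, 322.0], [0.0, 489.7, 242.9], [0.0, 0.0, 1.0]] [ 0.412 -0.02   1.183]
```

View pics/scene1.png

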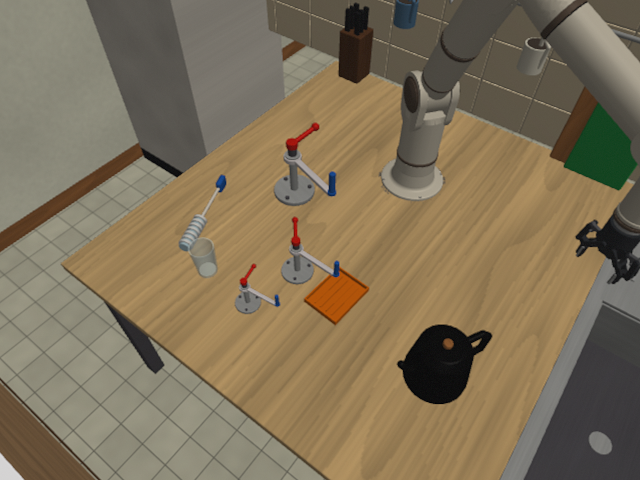

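View pics/top1.png

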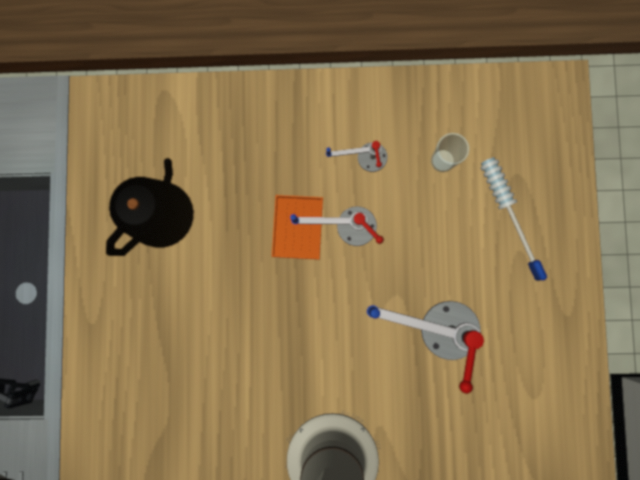

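The middle stand is the one with the tray under its peg: top view shows the base at about (357,226), cap (359,219), ball (380,240) and peg (294,219). The kettle is at (150,210). The bigger decoy stand is at (450,330) and the smaller one at (372,157). In the scene view the same stand has its ball at (295,220), cap at (296,241) and peg at (337,268).

```bash
cat > m.py <<'E'
from h import *
import pickle
S={n:pickle.load(open(n+"1.pkl","rb")) for n in("scene","top")}
def mask(s,c,box):
    h=cv2.cvtColor(s["img"],cv2.COLOR_RGB2HSV).astype(int); H,Sa,V=h[...,0],h[...,1],h[...,2]
    m=((H<4)|(H>174))&(Sa>150)&(V>60) if c=="r" else (H>105)&(H<130)&(Sa>110)&(V>40)
    o=np.zeros(m.shape,np.uint8); x0,y0,x1,y1=box; o[y0:y1,x0:x1]=m[y0:y1,x0:x1]; return o
def circ(m):  # two disc ends: distance-transform peaks
    d=cv2.distanceTransform(cv2.copyMakeBorder(m,0,0,0,0,cv2.BORDER_CONSTANT),cv2.DIST_L2,5); return d
t=S["top"]; sc=S["scene"]
mt=mask(t,"r",(345,205,390,250)); ms=mask(sc,"r",(285,212,310,252))
for n,m in(("top",mt),("scene",ms)):
    ys,xs=np.nonzero(m); print(n,len(xs),xs.min(),xs.max(),ys.min(),ys.max())
    print("\n".join("".join(".#"[v] for v in r[xs.min():xs.max()+1]) for r in m[ys.min():ys.max()+1]))
for n,s,b in(("top",t,(285,208,303,228)),("scene",sc,(328,255,345,280))):
    m=mask(s,"b",b); ys,xs=np.nonzero(m); print("peg",n,len(xs),xs.mean(),ys.mean(),xs.min(),xs.max(),ys.min(),ys.max(), ray(s,(xs.mean(),ys.mean()),.145).round(4))
E
python3 m.py
```

```text
top 184 354 381 213 241
.....##.....................
...######...................
..#######...................
.#########..................
##########..................
###########.................
###########.................
###########.................
.##########.................
..#########.................
...#########................
........#####...............
.........######.............
..........######............
...........######...........
............######..........
.............#####..........
..............#####.........
...............#####........
................#####.......
.................####.......
..................####......
...................####.....
....................####....
......................#####.
......................######
.......................#####
.......................#####
........................###.
scene 126 292 299 218 245
.####...
.#####..
.#####..
.####...
..###...
..##....
..###...
..###...
..###...
..###...
..###...
..###...
..###...
..###...
..###...
..###...
..###...
..###...
..###...
.#####..
#######.
########
########
########
########
########
.######.
.######.
peg top 25 293.68 218.24 291 296 215 221 [0.5514 0.0709 0.145 ]
peg scene 69 336.04347826086956 269.18840579710144 333 338 261 276 [0.557  0.0744 0.145 ]
```

```bash
cat >> m.py <<'E'
print("-----")
def tri(pt,ps):
    A=[]
    for s,p in((t,pt),(sc,ps)):
        K,R,T=cam(s); P=K@np.c_[R,T]; A+= [p[0]*P[2]-P[0],p[1]*P[2]-P[1]]
    X=np.linalg.svd(np.array(A))[2][-1]; X=X[:3]/X[3]
    return X.round(4),(proj(t,X)-pt).round(1),(proj(sc,X)-ps).round(1)
ball=((378.8,239.2),(294.8,219.7)); cap=((359,218.3),(295.5,241.)); peg=((293.7,218.2),(336.0,269.2))
print("ball",tri(*ball),ray(t,ball[0],.159).round(4),ray(sc,ball[1],.159).round(4))
print("cap",tri(*cap),ray(t,cap[0],.148).round(4),ray(sc,cap[1],.143).round(4))
# base disc from grey in both views
for n,s,c in(("top",t,(357,226)),("scene",sc,(298,270))):
    im=s["img"][c[1]-32:c[1]+32,c[0]-32:c[0]+32].astype(int)
    h=cv2.cvtColor(im.astype(np.uint8),cv2.COLOR_RGB2HSV); m=((h[...,1]<60)&(h[...,2]>40)).astype(np.uint8)
    m=cv2.morphologyEx(m,cv2.MORPH_OPEN,np.ones((9,9),np.uint8))
    cs=max(cv2.findContours(m,cv2.RETR_EXTERNAL,cv2.CHAIN_APPROX_NONE)[0],key=cv2.contourArea)
    x,y,w,hh=cv2.boundingRect(cs); cc=(c[0]-32+x+(w-1)/2,c[1]-32+y+(hh-1)/2); print("base",n,cc,w,hh,ray(s,cc,.010).round(4))
B=tri(*ball)[0];C=tri(*cap)[0];P=tri(*peg)[0]
print("peg",tri(*peg),"B-C",np.hypot(*(B-C)[:2]),"P-C",np.hypot(*(P-C)[:2]), "ang B,P",np.degrees(np.arctan2((B-C)[1],(B-C)[0])),np.degrees(np.arctan2((P-C)[1],(P-C)[0])))
K,R,T=cam(t); print("top optical axis",R[2].round(3))
# kettle & big peg rough
print("kettle top",ray(t,(132,203),.172).round(3),"bigpeg",ray(t,(373,312),.24).round(3),"bigball",ray(t,(466,386),.25).round(3), "smallball",ray(t,(379,164),.11).round(3),"tumbler",ray(t,(455,145),.11).round(3))
E
python3 m.py | sed -n '/-----/,$p'
```

```text
-----
ball (array([ 0.5008, -0.1077,  0.1638]), array([-0.,  0.]), array([-0., -0.])) [ 0.5012 -0.1081  0.159 ] [ 0.4976 -0.1104  0.159 ]
cap (array([ 0.5478, -0.0684,  0.1458]), array([-0.1,  0. ]), array([-0.1, -0. ])) [ 0.5477 -0.0684  0.148 ] [ 0.546  -0.0697  0.143 ]
base top (352.5, 227.5) 32 34 [ 0.5439 -0.0588  0.01  ]
base scene (297.0, 269.0) 31 29 [ 0.5448 -0.0708  0.01  ]
peg (array([0.5525, 0.0715, 0.1374]), array([ 0., -0.]), array([0., 0.])) B-C 0.06126573267333048 P-C 0.13997892698545736 ang B,P -140.09863668014287 88.07584760126961
top optical axis [ 0.082  0.03  -0.996]
kettle top [0.588 0.41  0.172] bigpeg [ 0.355 -0.086  0.24 ] bigball [ 0.217 -0.253  0.25 ] smallball [ 0.673 -0.118  0.11 ] tumbler [ 0.711 -0.287  0.11 ]
```

Call:
arm_command --rows '[[[0,0,0.0553],[0,0,-0.09],-1],[[0,0,0.0553],[0,0,-0.09],-1],[[0,0,0.0553],[0,0,-0.09],-1],[[0,0,0.0553],[0,0,-0.09],-1],[[0,0,0.0553],[0,0,-0.09],-1],[[0,0,0.0553],[0,0,-0.09],-1],[[0,0,0.0553],[0,0,-0.09],-1]]' --force 80

```text
t: 0.98
ee_pos: [0.2456, 0.6013, 0.294]
ee_rot: [0.721, 0.693, -0.001, 0.0]
ft_force: [-0.5, -0.5, 0.3]
finger_gap: 0.0002
gripper_force: 0.0
```

Call:
arm_command --rows '[[[0,0,0],[-0.5,0.2,0],-1],[[0,0,0],[-0.5,0.2,0],-1],[[0,0,0],[-0.5,0.2,0],-1],[[0,0,0],[-0.5,0.2,0],-1],[[0,0,0],[-0.5,0.2,0],-1],[[0,0,0],[-0.5,0.2,0],-1],[[0,0,0],[-0.5,0.2,0],-1],[[0,0,0],[-0.5,0.2,0],-1],[[0,0,0],[-0.5,0.2,0],-1],[[0,0,0],[-0.5,0.2,0],-1],[[0,0,0],[-0.5,0.2,0],-1],[[0,0,0],[-0.5,0.2,0],-1]]'

```text
t: 2.48
ee_pos: [0.4659, -0.0074, 0.2942]
ee_rot: [0.719, 0.695, 0.0, -0.0]
ft_force: [1.2, -0.2, -0.5]
finger_gap: -0.0
gripper_force: 0.0
```

Call:
arm_command --rows '[[[0,0,0],[-0.37,0.09,0],-1],[[0,0,0],[-0.37,0.09,0],-1],[[0,0,0],[-0.37,0.09,0],-1],[[0,0,0],[-0.37,0.09,0],-1],[[0,0,0],[0,0,0.2],-1],[[0,0,0],[0,0,0.2],-1],[[0,0,0],[0,0,0],-1]]'

```text
t: 3.35
ee_pos: [0.4954, -0.1546, 0.2526]
ee_rot: [0.719, 0.695, -0.001, -0.002]
ft_force: [0.0, 0.3, 1.0]
finger_gap: -0.0
gripper_force: 0.0
```

Run:
```python
from h import *
a=snapshot("scene");save("scene2.png",a["img"]);b=snapshot("wrist");
save("w2.png",b["img"]); save("both2.png",cv2.resize(np.hstack([a["img"],b["img"]]),(800,300),interpolation=cv2.INTER_AREA))
o=observe();print(o["ft_force"].round(2),o["joint_pos"].round(2),o["ee_pos"].round(4))
```

```text
[ 0.29  0.09 -0.15] [-0.11  0.22  0.42  1.87 -0.1   1.07  0.32] [ 0.4969 -0.1549  0.2545]
```

View pics/both2.png

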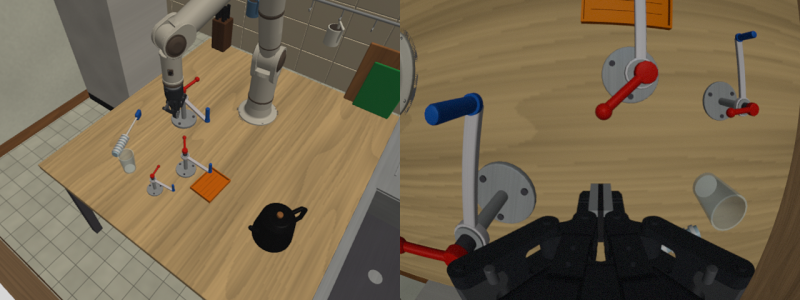

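The scene half shows the gripper clear of everything. In the wrist half the fingertip is at (600,185), with the ball straight ahead at (603,113) and nothing in between. I'm descending beside the ball.

Call:
arm_command --rows '[[[0,0,0],[0,0,0.28],-1],[[0,0,0],[0,0,0.28],-1],[[0,0,0],[0,0,0.28],-1],[[0,0,0],[0,0,0.28],-1],[[0,0,0],[0,0,0],-1],[[0,0,0],[0.1,0,0],-1],[[0,0,0],[0.08,0,0],-1],[[0,0,0],[0,0,0],-1],[[0,0,0],[0,0,0],-1]]'

```text
t: 4.58
ee_pos: [0.4978, -0.1369, 0.1428]
ee_rot: [0.719, 0.695, 0.0, 0.0]
ft_force: [-1.1, -0.4, -1.1]
finger_gap: 0.0001
gripper_force: 0.0
```

Run:
```python
from h import *
o=observe();print(o["ft_force"].round(2),o["ee_pos"].round(4),o["ee_rot"].round(3))
```

```text
[-1.06 -0.45 -1.15] [ 0.4978 -0.1369  0.1428] [0.719 0.695 0.    0.   ]
```

Call:
arm_command --rows '[[[0,0,0],[0.028,-0.01,0],-1],[[0,0,0],[0.028,-0.01,0],-1],[[0,0,0],[0.028,-0.01,0],-1],[[0,0,0],[0.028,-0.01,0],-1],[[0,0,0],[0.028,-0.01,0],-1],[[0,0,0],[0.028,-0.01,0],-1],[[0,0,0],[0.024,-0.012,0],-1],[[0,0,0],[0.024,-0.012,0],-1],[[0,0,0],[0.024,-0.012,0],-1],[[0,0,0],[0.024,-0.012,0],-1],[[0,0,0],[0,0,0],-1],[[0,0,0],[0,0,0],-1]]'

```text
t: 6.08
ee_pos: [0.4883, -0.1097, 0.1425]
ee_rot: [0.718, 0.696, 0.001, 0.0]
ft_force: [-0.5, -1.3, 0.4]
finger_gap: 0.0002
gripper_force: 0.4
```

```bash
cat > w.py <<'E'
from h import *
import sys,pickle
o=observe();b=snapshot("wrist");pickle.dump(b,open(sys.argv[1]+".pkl","wb"))
save(sys.argv[1]+".png",b["img"]); 
K,R,t=cam(b);print(o["t"],o["ft_force"].round(2),o["ee_pos"].round(4),K[0].round(1),K[1].round(1),(-R.T@t).round(3))
def pix(P): # fisheye
    c=R@np.array(P)+t; th=np.arctan2(np.hypot(c[0],c[1]),c[2]); a=np.arctan2(c[1],c[0]); return (K[0,2]+K[0,0]*th*np.cos(a),K[1,2]+K[1,1]*th*np.sin(a))
def wray(p,z):
    u=(p[0]-K[0,2])/K[0,0];v=(p[1]-K[1,2])/K[1,1];th=np.hypot(u,v);d=R.T@np.array([np.sin(th)*u/th,np.sin(th)*v/th,np.cos(th)]);oo=-R.T@t
    return oo+d*(z-oo[2])/d[2]
h=cv2.cvtColor(b["img"],cv2.COLOR_RGB2HSV);m=(((h[...,0]<4)|(h[...,0]>174))&(h[...,1]>150)&(h[...,2]>50)).astype(np.uint8)
n,l,st,ce=cv2.connectedComponentsWithStats(m)
pc=pix([.547,-.069,.15]);
for k in range(1,n):
    if st[k][4]>150: print(st[k],ce[k].round(0))
print("pred cap",np.round(pc))
E
python3 w.py w3
```

```text
6.075 [-0.51 -1.29  0.4 ] [ 0.4883 -0.1097  0.1425] [371.6   0.  320.7] [  0.  371.6 241.5] [ 0.491 -0.033  0.285]
[ 299  188  194  123 7365] [403. 247.]
[605 252  35  41 546] [622. 276.]
pred cap [465. 221.]
```

View pics/w3.png

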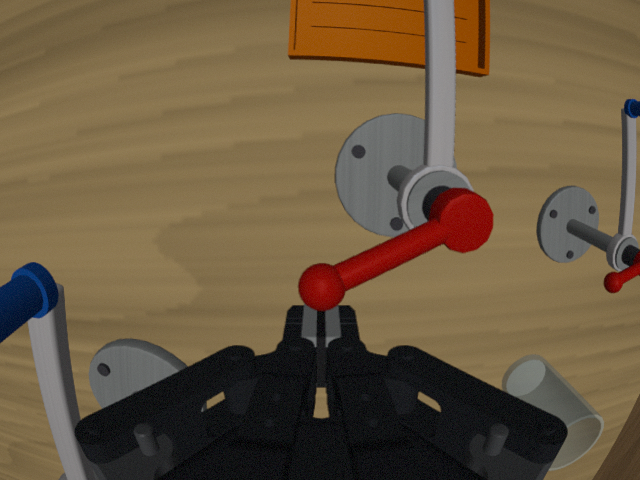

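The wrist view shows the ball at (321,287) resting against the shut fingertips, and the cap at (466,221) where predicted. Contact is good, so I'm continuing along the arc.

Call:
arm_command --rows '[[[0,0,0],[0.024,-0.009,0],-1],[[0,0,0],[0.024,-0.009,0],-1],[[0,0,0],[0.024,-0.009,0],-1],[[0,0,0],[0.024,-0.009,0],-1],[[0,0,0],[0.013,-0.003,0],-1],[[0,0,0],[0.01,-0.002,0],-1],[[0,0,0],[0.01,-0.001,0],-1],[[0,0,0],[0.01,-0.001,0],-1],[[0,0,0],[0.005,0,0],-1],[[0,0,0],[0.005,0,0],-1],[[0,0,0],[0,0,0],-1]]'

```text
t: 7.5
ee_pos: [0.4836, -0.0951, 0.1422]
ee_rot: [0.719, 0.695, -0.0, -0.0]
ft_force: [-0.5, -2.1, -0.7]
finger_gap: -0.0
gripper_force: 0.7
```

Call:
arm_command --rows '[[[0,0,0],[0.004,0,0],-1],[[0,0,0],[0.004,0,0],-1],[[0,0,0],[0.004,0,0],-1],[[0,0,0],[0.004,0,0],-1],[[0,0,0],[0.004,0,0],-1],[[0,0,0],[0,0,0],-1]]'

```text
t: 8.25
ee_pos: [0.4838, -0.0931, 0.1423]
ee_rot: [0.719, 0.695, 0.0, -0.0]
ft_force: [-1.5, -1.4, -0.5]
finger_gap: 0.0
gripper_force: 0.7
```

Call:
arm_command --rows '[[[0,0,0],[0.004,0,0],-1],[[0,0,0],[0.004,0,0],-1],[[0,0,0],[0.004,0,0],-1],[[0,0,0],[0,0,0],-1]]'

```text
t: 8.75
ee_pos: [0.4839, -0.0919, 0.1423]
ee_rot: [0.719, 0.695, 0.0, 0.0]
ft_force: [-0.6, -1.2, -0.6]
finger_gap: -0.0002
gripper_force: 0.7
```

Call:
arm_command --rows '[[[0,0,0],[0.003,0,0],-1],[[0,0,0],[0.003,0,0],-1],[[0,0,0],[0.003,0,0],-1],[[0,0,0],[0,0,0],-1]]'

```text
t: 9.25
ee_pos: [0.4839, -0.091, 0.1423]
ee_rot: [0.719, 0.695, 0.0, -0.0]
ft_force: [-1.6, -0.9, -0.3]
finger_gap: 0.0003
gripper_force: 0.7
```

Call:
arm_command --rows '[[[0,0,0],[0.003,0,0],-1],[[0,0,0],[0.003,0,0],-1],[[0,0,0],[0.003,0,0],-1],[[0,0,0],[0,0,0],-1]]'

```text
t: 9.75
ee_pos: [0.4839, -0.0901, 0.1423]
ee_rot: [0.719, 0.695, 0.0, -0.0]
ft_force: [-0.6, -1.5, -1.2]
finger_gap: 0.0003
gripper_force: 0.7
```

Call:
arm_command --rows '[[[0,0,0],[0.003,0,0],-1],[[0,0,0],[0.003,0,0],-1],[[0,0,0],[0.003,0,0],-1],[[0,0,0],[0,0,0],-1]]'

```text
t: 10.25
ee_pos: [0.484, -0.0893, 0.1423]
ee_rot: [0.719, 0.695, 0.0, 0.0]
ft_force: [-1.5, -1.2, -0.1]
finger_gap: 0.0002
gripper_force: 0.7
```

Call:
arm_command --rows '[[[0,0,0],[0.003,0,0],-1],[[0,0,0],[0.003,0,0],-1],[[0,0,0],[0.003,0,0],-1],[[0,0,0],[0,0,0],-1]]'

```text
t: 10.75
ee_pos: [0.484, -0.0883, 0.1423]
ee_rot: [0.719, 0.695, 0.0, -0.0]
ft_force: [-0.4, -1.3, -0.3]
finger_gap: 0.0001
gripper_force: 0.7
```

Call:
arm_command --rows '[[[0,0,0],[0.003,0,0],-1],[[0,0,0],[0.003,0,0],-1],[[0,0,0],[0.003,0,0],-1],[[0,0,0],[0,0,0],-1]]'

```text
t: 11.25
ee_pos: [0.484, -0.0876, 0.1423]
ee_rot: [0.719, 0.695, -0.0, -0.0]
ft_force: [-1.3, -0.8, -0.3]
finger_gap: 0.0001
gripper_force: 0.8
```

Call:
arm_command --rows '[[[0,0,0],[0.003,0,0],-1],[[0,0,0],[0.003,0,0],-1],[[0,0,0],[0.003,0,0],-1],[[0,0,0],[0,0,0],-1]]'

```text
t: 11.75
ee_pos: [0.4839, -0.087, 0.1423]
ee_rot: [0.719, 0.695, -0.0, 0.0]
ft_force: [-2.5, -4.0, 0.2]
finger_gap: 0.0002
gripper_force: 2.0
```

Call:
arm_command --rows '[[[0,0,0],[0.003,0,0],-1],[[0,0,0],[0.003,0,0],-1],[[0,0,0],[0,0,0],-1]]'

```text
t: 12.12
ee_pos: [0.4839, -0.0868, 0.1423]
ee_rot: [0.719, 0.695, -0.0, 0.0]
ft_force: [-1.8, -5.3, -0.4]
finger_gap: -0.0
gripper_force: 2.7
```

Call:
arm_command --rows '[[[0,0,0],[0.004,0,0],-1],[[0,0,0],[0.004,0,0],-1],[[0,0,0],[0.004,0,0],-1],[[0,0,0],[0,0,0],-1]]'

```text
t: 12.62
ee_pos: [0.4839, -0.0864, 0.1423]
ee_rot: [0.719, 0.695, -0.001, 0.001]
ft_force: [-2.9, -7.6, 0.7]
finger_gap: 0.0002
gripper_force: 3.7
```

Run:
```python
from h import *
for i in range(4):
    o=observe();print(o["t"],o["ft_force"].round(2),o["ee_pos"].round(4),o["wrist_torque"].round(3)); snapshot("wrist")
```

```text
12.625 [-2.94 -7.61  0.74] [ 0.4839 -0.0864  0.1423] [-1.506  0.457  0.052]
12.675 [-2.77 -7.04 -0.3 ] [ 0.4839 -0.0864  0.1423] [-1.531  0.437  0.015]
12.725 [-2.62 -8.    0.71] [ 0.4839 -0.0864  0.1423] [-1.525  0.447  0.089]
12.775 [-2.33 -6.81  0.5 ] [ 0.4839 -0.0864  0.1423] [-1.545  0.474  0.017]
```

Call:
arm_command --rows '[[[0,0,0],[0.005,0,0],-1],[[0,0,0],[0.005,0,0],-1],[[0,0,0],[0.005,0,0],-1],[[0,0,0],[0.005,0,0],-1],[[0,0,0],[0,0,0],-1]]'

```text
t: 13.45
ee_pos: [0.4839, -0.0858, 0.1424]
ee_rot: [0.72, 0.694, -0.001, 0.001]
ft_force: [-2.7, -10.1, -0.3]
finger_gap: -0.0
gripper_force: 5.3
```

```bash
cat > f.py <<'E'
from h import *
F=[]
for i in range(6):
    o=observe();F.append(np.r_[o["ft_force"],o["wrist_torque"],o["ee_pos"]]); snapshot("wrist")
print(o["t"],np.mean(F,0).round(4),np.ptp(F,0)[:3].round(2))
E
python3 f.py
```

```text
13.7 [-2.66580e+00 -1.05279e+01  1.64100e-01 -2.17510e+00  5.38000e-01
  7.00000e-03  4.83900e-01 -8.58000e-02  1.42400e-01] [1.3  1.97 0.99]
```

Call:
arm_command --rows '[[[0,0,0],[0.005,0,0],-1],[[0,0,0],[0.005,0,0],-1],[[0,0,0],[0.005,0,0],-1],[[0,0,0],[0,0,0],-1],[[0,0,0],[0,0,0],-1]]'

```text
t: 14.38
ee_pos: [0.4839, -0.0853, 0.1425]
ee_rot: [0.72, 0.694, -0.001, 0.002]
ft_force: [-3.1, -13.1, 0.3]
finger_gap: 0.0003
gripper_force: 6.5
```

```bash
python3 f.py
```

```text
14.625 [-3.0996e+00 -1.3073e+01  1.6000e-03 -2.6607e+00  5.9140e-01  5.0000e-04
  4.8390e-01 -8.5300e-02  1.4240e-01] [1.6  0.42 1.4 ]
```

Call:
arm_command --rows '[[[0,0,0],[0,0,0],-1],[[0,0,0],[0,0,0],-1],[[0,0,0],[0,0,0],-1],[[0,0,0],[0,0,0],-1],[[0,0,0],[0,0,0],-1],[[0,0,0],[0,0,0],-1],[[0,0,0],[0,0,0],-1],[[0,0,0],[0,0,0],-1],[[0,0,0],[0,0,0],-1],[[0,0,0],[0,0,0],-1],[[0,0,0],[0,0,0],-1],[[0,0,0],[0,0,0],-1]]'

```text
t: 16.18
ee_pos: [0.4839, -0.0853, 0.1424]
ee_rot: [0.72, 0.694, -0.001, 0.002]
ft_force: [-2.1, -13.2, -0.1]
finger_gap: -0.0001
gripper_force: 6.5
```

```bash
python3 f.py
```

```text
16.425 [ -2.4564 -12.7351   0.68    -2.658    0.5609   0.0207   0.4839  -0.0853
   0.1424] [0.78 1.56 1.77]
```

Held 2 s at about 13 N × 62 mm = 0.81 N m with no movement. I'm letting go smoothly.

Call:
arm_command --rows '[[[0,0,0],[-0.03,0,0],-1],[[0,0,0],[-0.04,0,0],-1],[[0,0,0],[-0.05,0,0],-1],[[0,0,0],[-0.1,0,0],-1],[[0,0,0],[-0.1,0,0],-1],[[0,0,0],[0,0,0],-1],[[0,0,0],[0,0,-0.35],-1],[[0,0,0],[0,0,-0.4],-1],[[0,0,0],[0,0,-0.35],-1],[[0,0,0],[0,0,0],-1]]'

```text
t: 17.73
ee_pos: [0.4852, -0.1134, 0.2551]
ee_rot: [0.719, 0.695, 0.002, 0.002]
ft_force: [0.6, -0.7, -0.8]
finger_gap: 0.0003
gripper_force: 0.0
```

```bash
python3 f.py
python3 - <<'E'
from h import *
s=snapshot("top"); save("top4.png",cv2.resize(s["img"][150:300,250:450],(800,600),interpolation=cv2.INTER_CUBIC))
E
```

```text
17.975 [-0.0055  0.1577 -0.3125 -0.0165  0.0097  0.0097  0.4832 -0.1131  0.2524] [1.78 1.6  1.37]
```

View pics/top4.png

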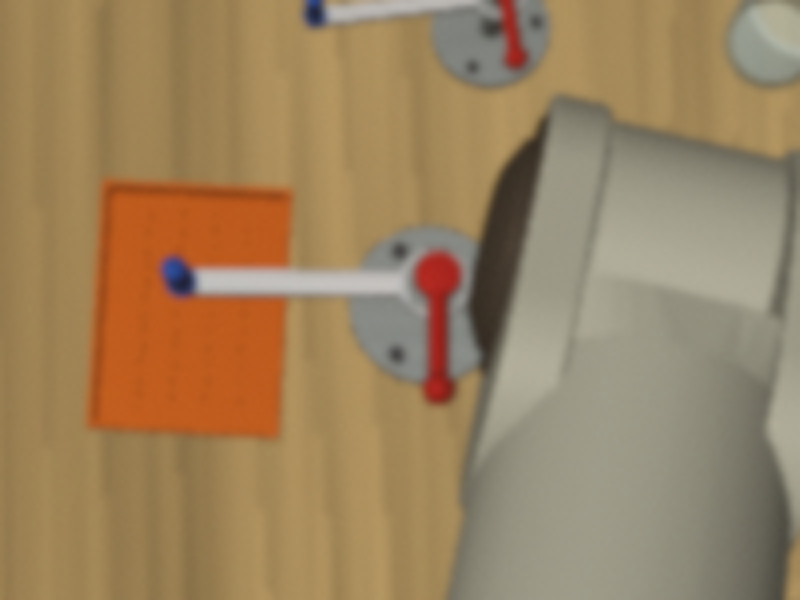

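The crop shows the lever, with cap at (437,275) and ball at (437,388), square to the hanger bar, so it is tight. The peg is at (177,275). I'm moving to the peg's robot side.

Call:
arm_command --rows '[[[0,0,0],[0.46,0.03,0],-1],[[0,0,0],[0.46,0.03,0],-1],[[0,0,0],[0.46,0.03,0],-1],[[0,0,0],[0.46,0.03,0],-1],[[0,0,0],[0,0,0],-1]]'

```text
t: 18.7
ee_pos: [0.5008, 0.0748, 0.2514]
ee_rot: [0.716, 0.698, -0.0, -0.001]
ft_force: [-0.1, -0.2, -0.1]
finger_gap: 0.0002
gripper_force: 0.0
```

Call:
arm_command --rows '[[[0,0,0.05],[0,0,0],-1],[[0,0,0.05],[0,0,0],-1],[[0,0,0.05],[0,0,0],-1],[[0,0,0.05],[0,0,0],-1],[[0,0,0.05],[0,0,0],-1],[[0,0,0.05],[0,0,0],-1],[[0,0,0.05],[0,0,0],-1],[[0,0,0.05],[0,0,0],-1],[[0,0,0.05],[0,0,0],-1],[[0,0,0.05],[0,0,0],-1],[[0,0,0],[0,0,0],-1]]'

```text
t: 20.08
ee_pos: [0.501, 0.0692, 0.2518]
ee_rot: [1.0, -0.016, -0.0, 0.0]
ft_force: [-0.2, 0.3, 0.0]
finger_gap: -0.0001
gripper_force: 0.0
```

```bash
python3 f.py; python3 w.py w5; python3 -c "
from h import *;print(observe()['joint_pos'].round(2),observe()['ee_rot'].round(3))"
```

```text
20.325 [ 0.0233 -0.3445  0.0483 -0.0248  0.0088  0.0018  0.5011  0.0696  0.252 ] [1.71 1.13 0.93]
20.375 [-0.08 -0.22  0.24] [0.5012 0.07   0.2522] [371.6   0.  320.7] [  0.  371.6 241.5] [0.579 0.067 0.394]
[529   0  20  35 311] [539.  18.]
[ 489  156   36  115 1980] [508. 204.]
[612 412  28  68 611] [630. 451.]
pred cap [510. 175.]
[-0.6   0.2   0.47  1.91 -0.1   1.06 -1.69] [ 1.    -0.016 -0.     0.   ]
```

View pics/w5.png

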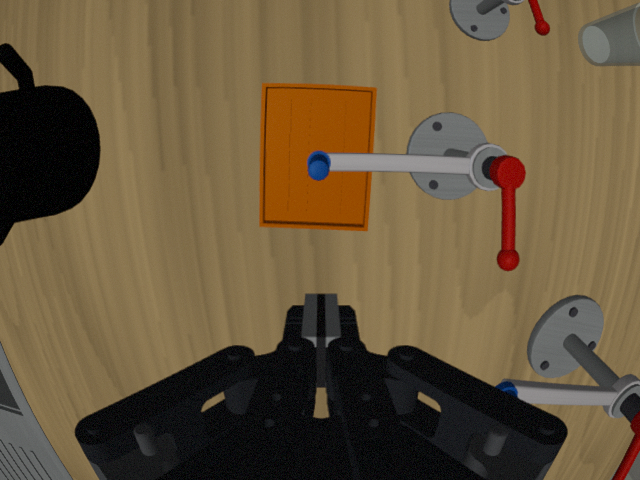

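The wrist view shows the fingers centred below the peg at (318,165), the lever well to the right with ball at (508,258), and the way clear.

Call:
arm_command --rows '[[[0,0,0],[0,0,0.29],-1],[[0,0,0],[0,0,0.29],-1],[[0,0,0],[0,0,0.29],-1],[[0,0,0],[0,0,0.29],-1],[[0,0,0],[0,0,0],-1],[[0,0,0],[0.12,0,0],-1],[[0,0,0],[0.12,0,0],-1],[[0,0,0],[0.02,0,0],-1],[[0,0,0],[0,0,0],-1],[[0,0,0],[0,0,0],-1]]'

```text
t: 21.68
ee_pos: [0.5269, 0.0693, 0.1364]
ee_rot: [1.0, -0.017, -0.0, -0.0]
ft_force: [-0.4, 0.4, 0.4]
finger_gap: 0.0001
gripper_force: 0.0
```

```bash
python3 f.py
```

```text
21.925 [ 0.041  -0.1406  0.2795 -0.0276 -0.0126  0.0038  0.5269  0.0694  0.1363] [1.2  1.14 1.25]
```

Call:
arm_command --rows '[[[0,0,0],[0.01,0,0],-1],[[0,0,0],[0.01,0,0],-1],[[0,0,0],[0.01,0,0],-1],[[0,0,0],[0.01,0,0],-1],[[0,0,0],[0.01,0,0],-1],[[0,0,0],[0,0,0],-1]]'

```text
t: 22.72
ee_pos: [0.5323, 0.0691, 0.1363]
ee_rot: [1.0, -0.017, 0.0, 0.0]
ft_force: [-0.1, -0.1, 0.2]
finger_gap: 0.0
gripper_force: 0.0
```

Call:
arm_command --rows '[[[0,0,0],[0.008,0,0],-1],[[0,0,0],[0.008,0,0],-1],[[0,0,0],[0.008,0,0],-1],[[0,0,0],[0,0,0],-1]]'

```text
t: 23.22
ee_pos: [0.5344, 0.0691, 0.1362]
ee_rot: [1.0, -0.016, -0.0, -0.0]
ft_force: [-1.5, -0.7, 1.1]
finger_gap: -0.0004
gripper_force: 0.5
```

Call:
arm_command --rows '[[[0,0,0],[0.008,0,0],-1],[[0,0,0],[0.008,0,0],-1],[[0,0,0],[0,0,0],-1]]'

```text
t: 23.6
ee_pos: [0.5354, 0.0692, 0.1362]
ee_rot: [1.0, -0.016, -0.001, -0.0]
ft_force: [-4.7, 0.7, 4.2]
finger_gap: 0.0002
gripper_force: 2.5
```

```bash
python3 f.py
```

```text
23.85 [-5.1662  0.6978  3.7308  0.1118  1.0171  0.013   0.5355  0.0692  0.1362] [1.83 1.21 1.35]
```

Call:
arm_command --rows '[[[0,0,0],[0.006,0,0],-1],[[0,0,0],[0.006,0,0],-1],[[0,0,0],[0,0,0],-1],[[0,0,0],[0,0,0],-1]]'

```text
t: 24.4
ee_pos: [0.536, 0.0692, 0.1361]
ee_rot: [1.0, -0.016, -0.001, -0.0]
ft_force: [-7.1, 0.5, 5.2]
finger_gap: 0.0
gripper_force: 3.6
```

```bash
python3 f.py
```

```text
24.65 [-7.1878  0.5787  5.6854  0.1241  1.4182  0.0087  0.536   0.0692  0.1361] [1.6  1.3  2.06]
```

Call:
arm_command --rows '[[[0,0,0],[0.004,0,0],-1],[[0,0,0],[0,0,0],-1],[[0,0,0],[0,0,0],-1],[[0,0,0],[0,0,0],-1],[[0,0,0],[0,0,0],-1],[[0,0,0],[0,0,0],-1],[[0,0,0],[0,0,0],-1],[[0,0,0],[0,0,0],-1],[[0,0,0],[0,0,0],-1]]'

```text
t: 25.82
ee_pos: [0.5362, 0.0692, 0.1361]
ee_rot: [1.0, -0.016, -0.002, -0.0]
ft_force: [-7.6, 1.2, 6.7]
finger_gap: 0.0001
gripper_force: 3.9
```

```bash
python3 f.py
```

```text
26.075 [-7.4505  0.3939  6.7687  0.1155  1.5308  0.0359  0.5362  0.0692  0.1361] [0.46 1.22 1.67]
```

Call:
arm_command --rows '[[[0,0,0],[0.004,0,0],-1],[[0,0,0],[0,0,0],-1],[[0,0,0],[0,0,0],-1],[[0,0,0],[0,0,0],-1],[[0,0,0],[0,0,0],-1],[[0,0,0],[0,0,0],-1],[[0,0,0],[0,0,0],-1]]'

```text
t: 27.0
ee_pos: [0.5363, 0.0692, 0.1361]
ee_rot: [1.0, -0.016, -0.002, -0.0]
ft_force: [-8.5, 0.9, 7.5]
finger_gap: -0.0
gripper_force: 4.3
```

```bash
python3 f.py
```

```text
27.25 [-8.567   0.6458  7.3731  0.1048  1.6898  0.0195  0.5363  0.0692  0.1361] [1.98 1.17 0.61]
```

8.2 N held for over a second. I'm letting go and backing off.

Call:
arm_command --rows '[[[0,0,0],[-0.03,0,0],-1],[[0,0,0],[-0.04,0,0],-1],[[0,0,0],[-0.05,0,0],-1],[[0,0,0],[-0.15,0,0],-1],[[0,0,0],[-0.15,0,0],-1],[[0,0,0],[0,0,0],-1],[[0,0,0],[0,0,-0.4],-1],[[0,0,0],[0,0,-0.4],-1],[[0,0,0],[0,0,-0.4],-1],[[0,0,0],[0,0,0],-1],[[0,0,0],[0,0,0],-1]]'

```text
t: 28.68
ee_pos: [0.496, 0.0705, 0.256]
ee_rot: [1.0, -0.016, -0.0, -0.0]
ft_force: [-1.6, -0.1, 0.5]
finger_gap: 0.0002
gripper_force: 0.0
```

```bash
python3 f.py; python3 w.py w6
```

```text
28.925 [-0.1656  0.1692  0.3748 -0.0055 -0.004   0.001   0.4956  0.0703  0.2553] [2.09 1.4  0.52]
28.975 [-0.33  0.03  0.91] [0.4958 0.0702 0.2554] [371.6   0.  320.7] [  0.  371.6 241.5] [0.574 0.067 0.397]
[528   0  19  29 260] [537.  15.]
[ 488  148   36  114 2002] [506. 197.]
[608 405  32  75 665] [629. 449.]
pred cap [509. 167.]
```

View pics/w6.png

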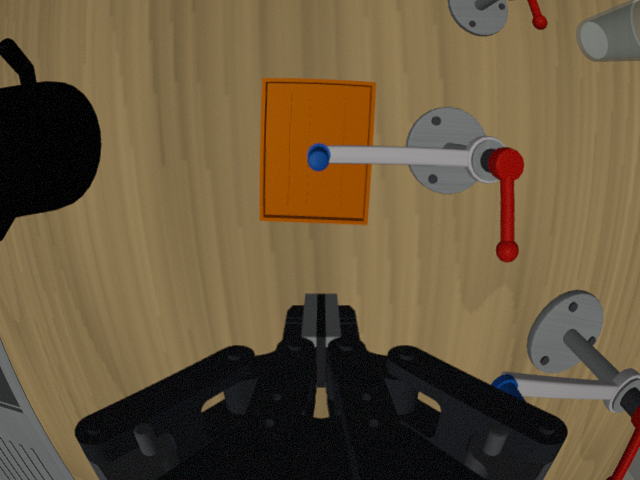

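The lever (ball 507,250; cap 507,163) and hanger (peg 318,156) are as they should be. The tray hasn't moved and the gripper is clear of everything.

```bash
python3 -c "
from plant import *
print(job_done())"
```

```text
the job is handed in; nothing more can be done
None
```

The lever is tight after a 2 s hold at about 0.81 N m, the hanger held about 8 N sideways on its peg for over a second, the arm didn't touch the tray, tumbler, kettle or brush, and the job was handed in at 29 s.

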